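Seat a lathe tool holder under the retaining lip

TASK

Load the footed turning-tool holder into the lathe's tool plate: set it on the plate and slide it nose first under the overhanging lip until it meets the hidden sprung stop. Without forcing anything, press it against the stop with about 10 N for half a second, never more than 15 N. Let go with the holder flat and square in the pocket, still resting against the stop, and leave everything else where it lies.

Things in the scene. Friction and masses are not known exactly. Their poses are not given: they have to be found in the camera images.
- holder_grip (a point): Grasp point of the loose steel tool holder (0.4-0.65 kg): centre of its square post, 24 x 24 mm, 52 tall, which stands near the rear of a flat foot. 38 mm above the foot's underside, 26 above the foot's top, 68 behind its front edge. x: towards the foot's long free end (nose); y across; z up. A 10 mm cutter juts 30 mm to -x from the post's top. Holder is 64 tall, screws on top to 71.
- holder_nose (a point): Middle of the front lower edge of the same holder's foot, axes as holder_grip: 68 mm ahead (x) of and 38 mm below holder_grip. The foot is a flat rectangle 84 long (x) x 50 wide (y) x 12 mm thick; it extends 16 mm behind the post's axis. The nose goes into the pocket first.
- fixture: Fixed steel tool plate 184 long (x) x 120 wide (y), flat top 50 mm above the table; origin at table level under its centre, x into the pocket, z up. Its -x half is bare, for setting the holder down. Its +x end carries the lip: a dark plate 100 wide, 62 long, underside 14.5 and top 28.5 mm above the plate top, screw heads to 36. The stop is under the lip.
- pocket (a point): Middle of the pocket's mouth, on the plate's top (50 mm above the table), below the lip's front edge, 28 mm to +x of the fixture's origin; x into the pocket, z up. The pocket is 53 mm wide between cheeks 14.5 high. Flared guides, 14.5 high, stand before it: 53 apart at 6 mm outside the lip edge, 72 apart at 22 mm. Set the holder down with its nose 25 to 50 mm outside the lip edge.
- stop_block: Block closing the pocket's end 47 mm inside the lip edge, with its stop; pose as the fixture's. The stop is a rubber sprung pad 24 mm wide at foot height, set by a screw: first met 15 to 39 mm inside the lip edge, varying, unmeasured, hidden: feel for it. Yields 1 mm per 6 N, plus 3 N at 10 mm/s, solid after 5 mm. Plate friction, 0.5 to 0.8 of the load on the plate, takes part of a push: keep that load light.
- bar_holder_mid (a point): Bystander, leave alone: a round boring-bar holder, 48 mm across, 85 mm tall, with no foot and a thin bar out of its side near the top. Point at its centre, 42.5 mm above the table.
- oil_bottle: Bystander, leave alone: white bottle, 60 mm across, 150 mm tall; origin under its centre.
- chuck_key: Bystander, leave alone: steel T-shaped chuck key, 100 x 125 mm, 14 mm thick, lying flat; origin under the middle of its stem.
- collar: Bystander, leave alone: steel ring 44 mm across, 20 mm high; origin under its centre.
- wrench: Bystander, leave alone: spanner 170 mm long lying flat; origin under its middle.
Mind the look-alikes: they are no part of the job. Leave any red or yellow look-alike of the part that bears holder_grip alone.

How it is judged:
By the outcome, as a careful person would: the job done as asked, in the order asked, and still so for the second after the job is handed in, with the robot touching nothing.
It also fails if it takes over 61 s, if anything falls off the work surface, if the arm or the gripper's body presses on something with over 40 N, if the wrist force passes 120 N, or if a joint passes its speed limit or range.

ROBOT

A 6-joint arm with a two-finger parallel gripper is mounted at the origin on the work surface. World frame = base frame: x ahead of the robot, y to its left, z up, the work surface at z = 0. Lengths are in mm, angles in rad, forces in N, time in s.
With the tool pointing down it reaches from about 275 to 750 mm from the base axis. Payload 10.2 kg.
Tool frame: the origin (TCP) lies on the front face of the gripper's body, between the roots of the fingers; the fingertips stand 73 mm ahead of it and the grasp point (between the pads) lies 54 mm ahead of it; z points along the fingers, y is the direction in which the jaws open and shut (so a half turn about z gives the same grasp; the last joint's range is limited). The gripper opens to 85 mm and grips with 20 to 120 N. Pads are 22 mm wide; open, the fingers measure 114 mm over their backs; the gripper's body (76 mm by 85 mm) begins 54 mm behind the grasp point. The pads swing forward as they close: fully open they stand 13 mm farther back than shut.
Start: joints at [-1.388, 0.313, 1.498, -0, 1.331, -0.223], TCP at [207.234, -482.375, 303.894] pointing down, gripper open.
Joint ranges: [-2.94, 2.94], [-0.97, 2.17], [0.19, 2.56], [-1.23, 4.37], [0.02, 3.11], [-2.88, 2.88]. Speed limits (rad/s): [2.39, 2.39, 3.01, 3.14, 3.14, 3.14].

INTERFACE

Orientations are given as a unit quaternion [w, x, y, z].
In Python, from rig import ctrl gives the robot as it stands.
- The arm moves only by the tool move_arm, never from a script. Its argument "series" is a list of rows, each a list of 3 entries, a list of its own where there are three numbers: the shift along the tool's x, y, z in mm, then the turn about the tool's z in degrees, then the opening, from 0 (shut) to 1 (fully open). In form: [[[tx, ty, tz], yaw, grip], ...]. A call has 1 to 10 rows; each row is the pose to reach, as a shift and turn from the pose commanded when the call began, along the tool's axes at that moment; what a row does not reach only later rows make up. A row lasts 1/8 s, in which the tool goes at most 62.5 mm and 10.7 degrees, less where a joint would pass 70% of its speed; a pose out of reach is approached as far as the arm can. A call with a gripper value outside its range is refused whole. The fingers move at their own pace and stop on an object; "force" is the grip in N (left out, the last holds). Time passes only in rows, so rows that repeat a pose let the fingers close. It gives the time, the measured TCP pose, the force and the opening at its end, in the units of the state.
- ctrl.sense(): the state, without advancing time (a new reading comes with each control period).
- ctrl.capture(name): name is "scene" or "top"; returns (picture, depth): 384x512x3 uint8, red, green, blue; 384x512 float32, mm along the optical axis (not along the pixel's ray), 0 where there is no reading.
- ctrl.camera_model(name): a dict with "fov_y" (degrees; the focal length in pixels is half the picture's height over the tangent of half this angle, whatever the lens; pixels are square), "cx", "cy" (the principal point, pixels), "rvec" (rotation vector, rad) and "tvec" (3), from world to camera coordinates, as OpenCV has them. Camera axes: x right, y down, z forward; pixel columns grow to the right and rows downward; lengths in mm; the calibration is good to about 2 mm. A picture is of the moment at which its call begins. camera_model takes no time and is no camera call.
- ctrl.finish_job(): hands the job in, once; it reports no verdict.
The state is a dict: "time_s": time; "joints": joint angles; "dq": joint speeds; "tau": joint torques, N m; "eef_pos": TCP position; "ee_rot": TCP orientation; "force": force on the tool from outside, world axes, zero at the start; "wrist_torque": the same for the moment, N m; "grip_width": opening from 0.0 (shut) to 1.0 (fully open).
Only numpy, scipy, OpenCV 4.12 (cv2) and the standard library are available. Lean on these libraries where they do the work, as an engineer would, in place of code of your own. Each camera call takes 0.05 s, during which the arm holds its last target.

## Working session

There is one attempt and no reset: what is moved stays moved. The work goes in short steps, Python scripts to look and compute and a tool call to move; the robot and the scene stay as the last step left them, time stands still between calls to the robot, and variables do not carry over. Pictures are saved under pics/ and viewed, and the job is handed in when it is done.

Besides the shell and the picture viewer there is one more tool, called as name(argument=value, ...) on one line, values as JSON. move_arm: Moves the arm, as the interface text tells. Its arguments: {"type":"object","properties":{"series":{"type":"array","items":{"type":"array"}},"force":{"type":"number"}},"required":["series"]}

```bash
ls; mkdir -p pics
cat > h.py <<'E'
import numpy as np, cv2, pickle
from rig import ctrl
def cap(n,f):
    p,d=ctrl.capture(n); cv2.imwrite(f'pics/{f}.png',p[:,:,::-1]); np.save(f'pics/{f}.npy',d)
    m=ctrl.camera_model(n); pickle.dump(m,open(f'pics/{f}.pkl','wb')); return p,d,m
def K(m): 
    f=192/np.tan(np.radians(m['fov_y'])/2); return f
def pt(f,u,v,z=None):
    m=pickle.load(open(f'pics/{f}.pkl','rb')); d=np.load(f'pics/{f}.npy')
    R=cv2.Rodrigues(np.array(m['rvec'],float))[0]; t=np.array(m['tvec'],float).ravel(); F=K(m)
    r=np.array([(u-m['cx'])/F,(v-m['cy'])/F,1.])
    if z is None: return R.T@(r*d[int(round(v)),int(round(u))]-t)
    C=-R.T@t; w=R.T@r; return C+w*(z-C[2])/w[2]
def crop(f,u0,v0,u1,v1,s,o):
    p=cv2.imread(f'pics/{f}.png')[v0:v1,u0:u1]; cv2.imwrite(f'pics/{o}.png',cv2.resize(p,None,fx=s,fy=s,interpolation=cv2.INTER_CUBIC))
E
python3 - <<'E'
from h import *
cap('scene','s0');print(cap('top','t0')[2]);print(ctrl.camera_model('scene'));print(ctrl.sense())
E
```

```text
pics
{'fov_y': 56.01883187618959, 'cx': 254.183958488349, 'cy': 190.2070444814467, 'rvec': array([ 2.22266817, -2.16630641,  0.08266693]), 'tvec': array([-105.36149721,  598.66843691,  851.56584889])}
{'fov_y': 44.11214558012021, 'cx': 259.1007414124381, 'cy': 190.04839592959507, 'rvec': array([ 2.08256782,  0.62746984, -0.33669573]), 'tvec': array([-459.58602104, -173.06205687, 1373.31663788])}
{'time_s': 0.1, 'joints': array([-1.38838889e+00,  3.13374585e-01,  1.49835881e+00, -4.01507421e-05,
        1.33097318e+00, -2.23405160e-01]), 'dq': array([-0.00198602, -0.00075773, -0.00328448, -0.00117216,  0.00053009,
       -0.00042947]), 'tau': array([ 2.23590236e-03, -4.12898827e+01, -2.60141319e+01, -1.90261126e-04,
        3.10363692e-03,  7.88617513e-06]), 'eef_pos': array([ 207.20442383, -482.22246399,  303.40307465]), 'ee_rot': array([-5.57247167e-04,  9.79483932e-01,  2.01521504e-01, -8.07771948e-06]), 'force': array([-0.33309553,  0.05604205,  0.09554199]), 'wrist_torque': array([-0.00309307, -0.01212353, -0.03028915]), 'grip_width': 0.9999472006273807}
```

View pics/s0.png

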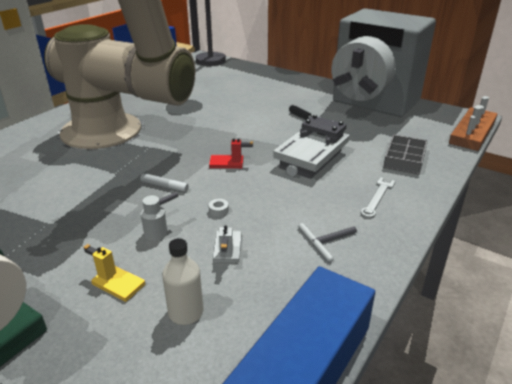

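View pics/t0.png

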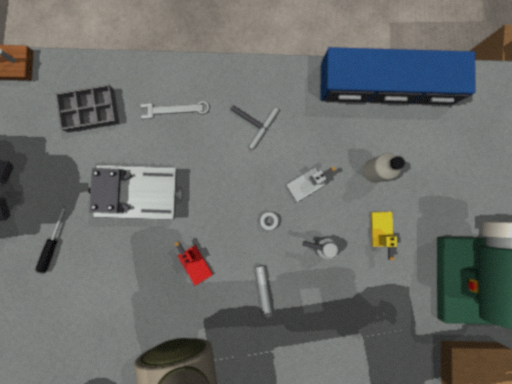

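The steel holder is at about (312,183) in the top view. The fixture is at about (133,192), with its lip at the left end. Next I'll enlarge both.

Run:
```python
from h import *
crop('t0',275,150,355,215,9,'c1'); crop('t0',75,150,195,235,6.5,'c2')
for uv in [(304,187),(320,178),(133,192),(105,190),(160,192),(269,221),(384,168),(328,248)]:
    print(uv,pt('t0',*uv).round(1))
```

```text
(304, 187) [ 612.7 -211.5   11.6]
(320, 178) [ 630.6 -240.4   62.5]
(133, 192) [587.7 191.2  50.1]
(105, 190) [589.1 244.4  79.1]
(160, 192) [589.5 129.2  48.4]
(269, 221) [ 5.276e+02 -1.284e+02  3.000e-01]
(384, 168) [ 651.2 -370.5  110.9]
(328, 248) [ 472.9 -256.2   84.2]
```

View pics/c1.png

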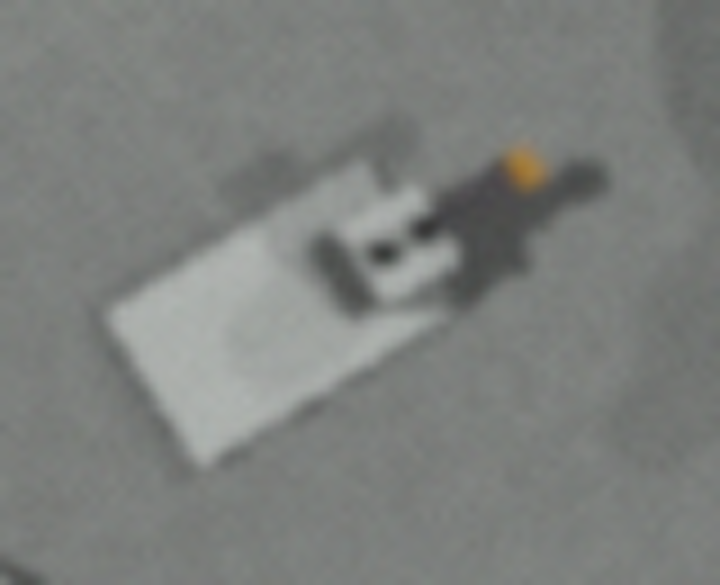

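View pics/c2.png

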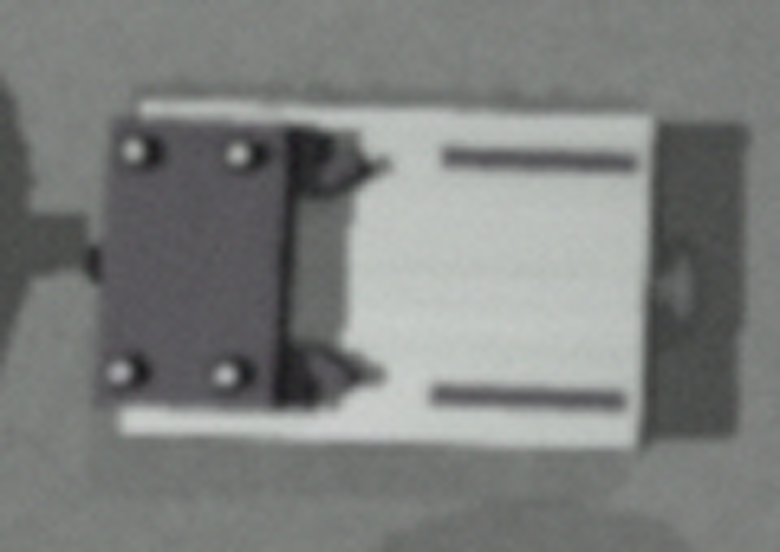

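```bash
cat >> h.py <<'E'
def cp(f,u0,v0,s,x,y,z): return pt(f,u0+(x+.5)/s-.5,v0+(y+.5)/s-.5,z)
E
python3 - <<'E'
from h import *
A=lambda x,y,z:cp('t0',275,150,9,x,y,z)
n1=A(105,315,12);n2=A(203,468,12);r1=A(360,158,12);r2=A(450,318,12)
print('foot',n1,n2,r1,r2)
print('w',np.linalg.norm(n1-n2),'l',np.linalg.norm(n1-r1),np.linalg.norm(n2-r2))
mid=(n1+n2)/2
for a,b in((r1,n1),(r2,n2)): print('yaw',np.degrees(np.arctan2(*(b-a)[[1,0]])))
d=n2-n1; print('yaw nose',np.degrees(np.arctan2(-d[0],d[1])), np.degrees(np.arctan2(d[0],-d[1])));print('nosemid',mid)
P=[A(335,240,64),A(410,188,64),A(460,245,64),A(388,302,64)]
print('post',np.array(P).round(1)); print('c',np.mean(P,0))
B=lambda x,y,z:cp('t0',75,150,6.5,x,y,z)
a,b,c,e=B(655,118,50),B(640,447,50),B(120,435,50),B(140,100,50)
print('plate',np.round([a,b,c,e],1),'c',(a+b+c+e)/4)
for p,q in((a,e),(b,c)): print(np.linalg.norm(p-q),'yaw',np.degrees(np.arctan2(*(q-p)[[1,0]])))
for p,q in((b,a),(c,e)):print(np.linalg.norm(p-q),'yaw',90+np.degrees(np.arctan2(*(q-p)[[1,0]])))
f1,f2=B(288,128,78.5),B(275,405,78.5); print('lip',f1,f2,np.linalg.norm(f1-f2),(f1+f2)/2)
g=[B(105,118,78.5),B(95,405,78.5)];print(g)
# depth checks
for f,m in (('t0',0),):
  d=np.load('pics/t0.npy')
print(pt('t0',150,180),pt('t0',150,205),pt('t0',300,190))
s=ctrl.sense()
print(cv2.Rodrigues)
from scipy.spatial.transform import Rotation as R
q=s['ee_rot'];print(R.from_quat([*q[1:],q[0]]).as_matrix().round(4))
E
```

```text
foot [ 617.51908017 -167.84407785   12.        ] [ 576.72487813 -195.18238707   12.        ] [ 662.20677821 -236.4791297    12.        ] [ 619.16580426 -261.59604051   12.        ]
w 49.1075357892338 l 81.90092001292767 78.81627734598888
yaw 123.06780883710316
yaw 122.58017143244236
yaw nose 123.82808887868904 -56.17191112131096
nosemid [ 597.12197915 -181.51323246   12.        ]
post [[ 634.  -221.1   64. ]
 [ 647.9 -240.2   64. ]
 [ 633.6 -253.2   64. ]
 [ 618.5 -234.9   64. ]]
c [ 633.50821333 -237.35701834   64.        ]
plate [[647.   95.5  50. ]
 [529.2  96.2  50. ]
 [528.8 280.3  50. ]
 [648.5 279.6  50. ]] c [588.36475353 187.93247017  50.        ]
184.0832155381281 yaw 89.5207759388882
184.08642169981775 yaw 90.1173194320036
117.76554790136142 yaw 89.6516853966988
119.68216680629064 yaw 89.65283070356277
lip [636.63718151 215.96874562  78.5       ] [540.97924623 215.72786263  78.5       ] 95.65823857227856 [588.80821387 215.84830413  78.5       ]
[array([638.42237281, 279.07459857,  78.5       ]), array([539.42305119, 277.15183719,  78.5       ])]
[616.50705425 152.54931166  52.23261363] [558.67693114 151.23370815  47.8526709 ] [ 605.00654527 -201.57431033   13.17912279]
<built-in function Rodrigues>
[[ 9.188e-01  3.948e-01 -2.000e-04]
 [ 3.948e-01 -9.188e-01  1.100e-03]
 [ 2.000e-04 -1.100e-03 -1.000e+00]]
```

move_arm(series=[[[40,-5,0],-9,1],[[90,-10,0],-19,1],[[145,-16,5],-29,1],[[200,-22,10],-39,1],[[255,-29,20],-49.5,1],[[310,-35,30],-60,1],[[365,-42,40],-70.5,1],[[415,-48,50],-81,1],[[460,-53,60],-91,1],[[488,-56,70],-99.7,1]])

```text
time_s: 1.35
eef_pos: [634.9, -236.7, 232.8]
ee_rot: [-0.0, 0.475, 0.88, 0.0]
force: [-0.8, -0.7, -0.0]
grip_width: 1.003
```

move_arm(series=[[[0,0,0],0,1],[[0,0,0],0,1]])

```text
time_s: 1.6
eef_pos: [633.0, -238.8, 234.0]
ee_rot: [-0.0, 0.479, 0.878, -0.0]
force: [-0.2, 0.9, 0.0]
grip_width: 1.0
```

```bash
cat >> h.py <<'E'
from scipy.spatial.transform import Rotation as Rt
def st():
    s=ctrl.sense(); q=s['ee_rot']; M=Rt.from_quat([*q[1:],q[0]]).as_matrix()
    print('t',s['time_s'],'p',s['eef_pos'].round(2),'yaw x',np.degrees(np.arctan2(M[1,0],M[0,0])).round(2),'zax',M[:,2].round(4),'F',s['force'].round(2),'T',s['wrist_torque'].round(3),'g',round(s['grip_width'],3)); return s,M
E
python3 - <<'E'
from h import *
s,M=st(); print((M.T@(np.array([634,-238,92])-s['eef_pos'])).round(2))
cap('top','t1');cap('scene','s1')
E
```

```text
t 1.6 p [ 632.97 -238.81  233.97] yaw x 122.81 zax [-4.e-04 -1.e-04 -1.e+00] F [-0.25  0.92  0.04] T [-0.005 -0.054  0.013] g 1.0
[1.0000e-01 1.3500e+00 1.4197e+02]
```

View pics/s1.png

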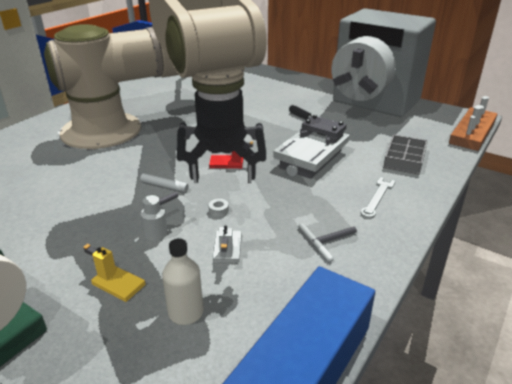

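Run:
```python
from h import *
m=pickle.load(open('pics/s1.pkl','rb'));F=K(m)
for f in('s1','t1'):
  m=pickle.load(open(f'pics/{f}.pkl','rb'));F=K(m)
  print(cv2.projectPoints(np.array([[633,-239,160],[633,-239,234],[634,-238,64],[634,-238,0.]]),m['rvec'],m['tvec'],np.array([[F,0,m['cx']],[0,F,m['cy']],[0,0,1]]),None)[0].squeeze())
for uv in [(184,160),(260,160),(222,178),(228,236)]: print(pt('s1',*uv))
```

```text
[[222.53247774 188.12086223]
 [220.64607797 150.84788836]
 [225.47377411 231.22602571]
 [226.76128511 257.2447223 ]]
[[328.62102155 172.14356063]
 [337.44059413 167.56144606]
 [319.08863313 176.42993611]
 [314.13298929 179.05214136]]
[ 585.57347556 -278.17481002  220.21102602]
[ 693.83139402 -212.5549893   223.17182039]
[452.26271953 -14.1942796    0.98435604]
[ 643.93853492 -243.68708348   60.92952518]
```

View pics/t1.png

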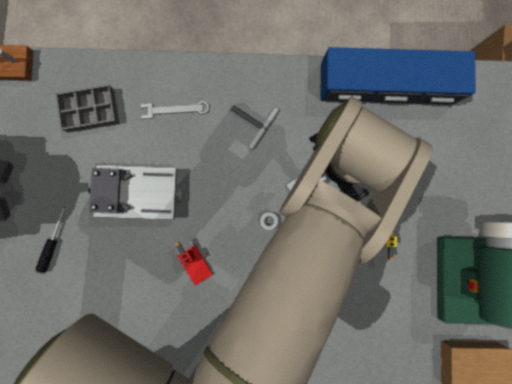

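move_arm(series=[[[0,1,20],0,1],[[0,1,50],0,1],[[0,1.2,80],0,1],[[0,1.2,105],0,1],[[0,1.2,122],0,1],[[0,1.2,133],0,1],[[0,1.2,139],0,1],[[0,1.2,141],0,1],[[0,1.2,141],0,1]])

```text
time_s: 2.82
eef_pos: [634.7, -237.7, 93.4]
ee_rot: [0.0, 0.478, 0.879, -0.0]
force: [-0.6, -0.0, 0.7]
grip_width: 0.998
```

Run:
```python
from h import *
st(); cap('scene','s2'); crop('s2',170,150,290,270,5,'c3')
```

```text
t 2.825 p [ 634.68 -237.72   93.36] yaw x 122.95 zax [ 6.e-04 -4.e-04 -1.e+00] F [-0.55 -0.03  0.73] T [-0.011  0.008 -0.01 ] g 0.998
```

View pics/c3.png

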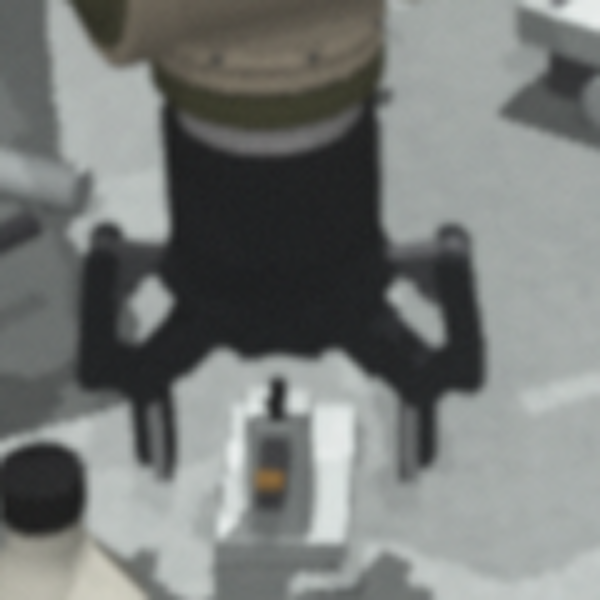

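move_arm(series=[[[0,0,0],0,0.6],[[0,0,0],0,0.45],[[0,0,0],0,0.35],[[0,0,0],0,0.25],[[0,0,0],0,0.15],[[0,0,0],0,0.1],[[0,0,0],0,0.1]], force=50)

```text
time_s: 3.75
eef_pos: [634.5, -237.8, 93.1]
ee_rot: [0.0, 0.478, 0.879, -0.0]
force: [-2.7, -1.7, 4.5]
grip_width: 0.272
```

Run:
```python
from h import *
st(); cap('scene','s3'); crop('s3',170,150,290,270,5,'c4')
```

```text
t 3.75 p [ 634.49 -237.82   93.12] yaw x 122.95 zax [ 1.e-04 -4.e-04 -1.e+00] F [-2.66 -1.68  4.54] T [-0.318  0.375 -0.005] g 0.272
```

View pics/c4.png

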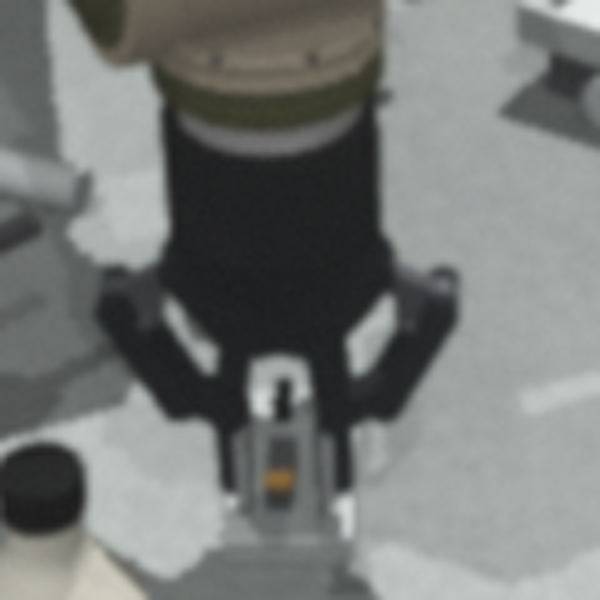

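move_arm(series=[[[0,0,-4],0,0.1],[[0,0,-14],0,0.1],[[0,0,-30],0,0.1],[[0,0,-50],0,0.1],[[0,0,-72],0,0.1],[[0,0,-92],0,0.1],[[0,0,-108],0,0.1],[[0,0,-117],0,0.1],[[0,0,-120],0,0.1],[[0,0,-120],0,0.1]])

```text
time_s: 5.05
eef_pos: [634.4, -237.6, 212.4]
ee_rot: [-0.0, 0.478, 0.879, 0.0]
force: [0.1, -0.9, -5.7]
grip_width: 0.277
```

Run:
```python
from h import *
s,M=st(); cap('scene','s4'); crop('s4',150,90,290,230,5,'c5')
print(M.T@(np.array([588.5,108,0])-s['eef_pos']))
```

```text
t 5.05 p [ 634.4  -237.57  212.44] yaw x 122.95 zax [-7.e-04  4.e-04 -1.e+00] F [ 0.07 -0.9  -5.67] T [-0.086 -0.032 -0.01 ] g 0.277
[314.7982444  149.51524068 212.61955003]
```

View pics/c5.png

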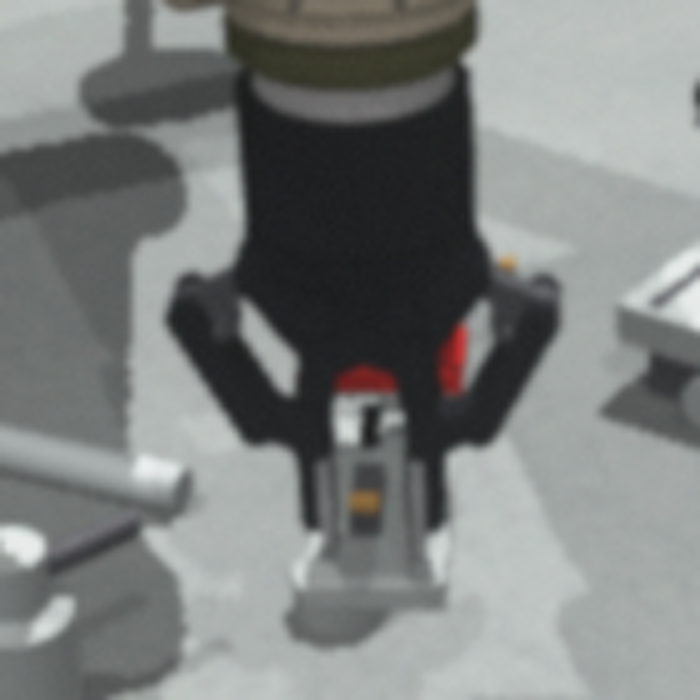

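move_arm(series=[[[12,6,0],1.3,0.1],[[40,19,0],4.2,0.1],[[80,38,0],8.4,0.1],[[123,58,0],13,0.1],[[168,80,0],17.7,0.1],[[213,101,0],22.4,0.1],[[254,121,0],26.8,0.1],[[286,136,0],30.2,0.1],[[307,146,0],32.3,0.1],[[315,149.5,0],33.2,0.1]])

```text
time_s: 6.35
eef_pos: [588.2, 109.1, 212.5]
ee_rot: [-0.0, 0.708, 0.706, -0.0]
force: [0.3, -0.1, -5.5]
grip_width: 0.276
```

move_arm(series=[[[0,0,0],0,0.1],[[0,0,0],0,0.1]])

```text
time_s: 6.6
eef_pos: [588.8, 107.0, 212.8]
ee_rot: [0.0, 0.709, 0.705, -0.0]
force: [-0.6, -0.3, -5.8]
grip_width: 0.275
```

Run:
```python
from h import *
s,M=st(); cap('scene','s5'); cap('top','t5');crop('s5',230,60,370,180,5.5,'c6')
```

```text
t 6.6 p [588.82 107.01 212.76] yaw x 89.72 zax [-1.e-04 -3.e-04 -1.e+00] F [-0.63 -0.25 -5.8 ] T [-0.068  0.01  -0.02 ] g 0.275
```

View pics/c6.png

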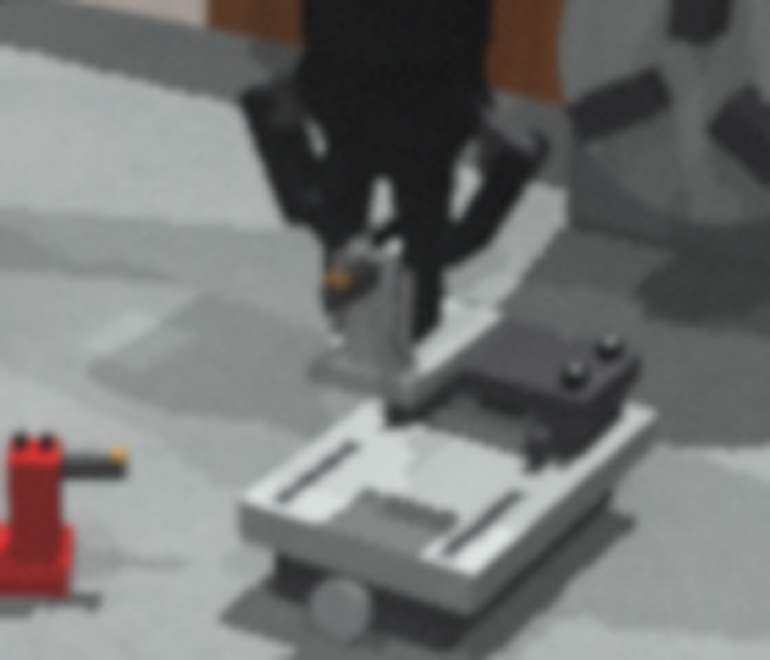

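View pics/t5.png

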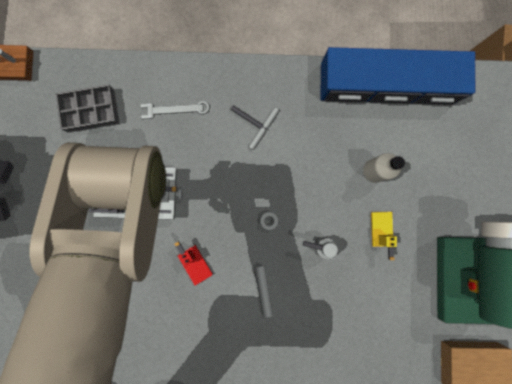

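move_arm(series=[[[1,0,4],0,0.1],[[3,0,14],0,0.1],[[5,0,26],0,0.1],[[7,0,38],0,0.1],[[8,0,49],0,0.1],[[8,0,57],0,0.1],[[8,0,62],0,0.1],[[8,0,65],0,0.1],[[8,0,66],0,0.1],[[8,0,66],0,0.1]])

```text
time_s: 7.95
eef_pos: [588.7, 116.0, 147.1]
ee_rot: [0.0, 0.709, 0.706, 0.0]
force: [0.6, -0.8, -6.0]
grip_width: 0.276
```

Run:
```python
from h import *
s,M=st(); cap('scene','s6'); crop('s6',260,80,360,180,7,'c7')
```

```text
t 7.95 p [588.75 115.99 147.11] yaw x 89.75 zax [ 4.e-04 -0.e+00 -1.e+00] F [ 0.56 -0.81 -5.99] T [-0.057 -0.002  0.028] g 0.276
```

View pics/c7.png

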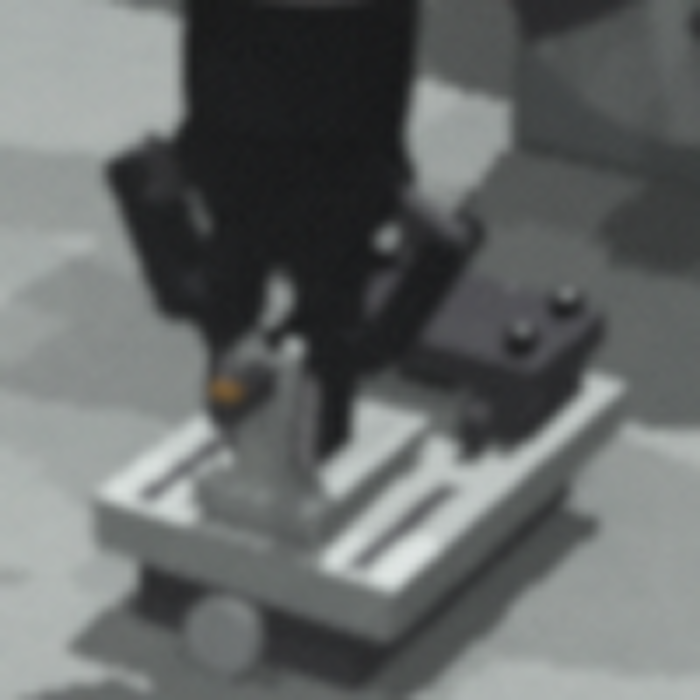

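move_arm(series=[[[0,0,1],0,0.1],[[0,0,2],0,0.1],[[0,0,2.7],0,0.1],[[0,0,3],0,0.1],[[0,0,3],0,0.1]])

```text
time_s: 8.62
eef_pos: [588.7, 116.0, 143.9]
ee_rot: [0.0, 0.709, 0.706, -0.0]
force: [0.0, -0.3, -5.6]
grip_width: 0.277
```

move_arm(series=[[[0,0,0.3],0,0.1],[[0,0,0.6],0,0.1],[[0,0,0.6],0,0.1]])

```text
time_s: 9.0
eef_pos: [588.6, 116.0, 143.3]
ee_rot: [-0.0, 0.709, 0.706, -0.0]
force: [-0.3, -0.3, -5.3]
grip_width: 0.276
```

move_arm(series=[[[0,0,0.3],0,0.1],[[0,0,0.3],0,0.1]])

```text
time_s: 9.25
eef_pos: [588.7, 116.0, 143.1]
ee_rot: [0.0, 0.709, 0.706, 0.0]
force: [-0.7, 0.5, -4.0]
grip_width: 0.277
```

move_arm(series=[[[0,0,0.3],0,0.1],[[0,0,0.3],0,0.1]])

```text
time_s: 9.5
eef_pos: [588.7, 116.0, 143.1]
ee_rot: [0.0, 0.709, 0.706, 0.0]
force: [-3.0, -0.6, 1.8]
grip_width: 0.272
```

move_arm(series=[[[0,0,0.3],0,0.1],[[0,0,0.3],0,0.1]])

```text
time_s: 9.75
eef_pos: [588.7, 116.0, 143.1]
ee_rot: [0.0, 0.709, 0.706, 0.0]
force: [-4.8, -0.8, 5.5]
grip_width: 0.273
```

move_arm(series=[[[0,0,-0.3],0,0.1],[[0,0,-0.5],0,0.1],[[0,0,-0.5],0,0.1]])

```text
time_s: 10.12
eef_pos: [588.7, 116.0, 143.1]
ee_rot: [0.0, 0.709, 0.706, 0.0]
force: [-4.6, -1.1, 4.8]
grip_width: 0.277
```

Run:
```python
from h import *
st()
```

```text
t 10.125 p [588.68 116.01 143.08] yaw x 89.75 zax [ 1.e-04 -0.e+00 -1.e+00] F [-4.6  -1.15  4.8 ] T [-0.147  0.781  0.039] g 0.277
```

move_arm(series=[[[0,0,-0.2],0,0.1],[[0,0,-0.2],0,0.1]])

```text
time_s: 10.38
eef_pos: [588.7, 116.0, 143.1]
ee_rot: [0.0, 0.709, 0.706, 0.0]
force: [-3.1, -0.9, 3.3]
grip_width: 0.274
```

move_arm(series=[[[0,0,-0.2],0,0.1],[[0,0,-0.2],0,0.1]])

```text
time_s: 10.62
eef_pos: [588.7, 116.0, 143.1]
ee_rot: [0.0, 0.709, 0.706, 0.0]
force: [-2.7, -1.1, 1.5]
grip_width: 0.275
```

move_arm(series=[[[0,0,-0.4],0,0.1],[[0,0,-0.4],0,0.1]])

```text
time_s: 10.88
eef_pos: [588.6, 116.0, 143.1]
ee_rot: [-0.0, 0.709, 0.706, -0.0]
force: [0.6, -0.4, -4.6]
grip_width: 0.271
```

move_arm(series=[[[0,0,-0.2],0,0.1],[[0,0,-0.2],0,0.1]])

```text
time_s: 11.12
eef_pos: [588.5, 116.0, 143.6]
ee_rot: [-0.0, 0.709, 0.706, -0.0]
force: [0.0, 1.1, -6.2]
grip_width: 0.278
```

move_arm(series=[[[1,0,0.15],0,0.1],[[3,0,0.2],0,0.1],[[6,0,0.2],0,0.1],[[10,0,0.2],0,0.1],[[14,0,0.2],0,0.1],[[17,0,0.2],0,0.1],[[19,0,0.2],0,0.1],[[20,0,0.2],0,0.1],[[20,0,0.2],0,0.1]])

```text
time_s: 12.25
eef_pos: [588.7, 136.0, 143.7]
ee_rot: [-0.0, 0.709, 0.706, -0.0]
force: [0.6, 0.1, -5.0]
grip_width: 0.277
```

Run:
```python
from h import *
st(); cap('scene','s7'); crop('s7',260,80,360,180,7,'c8')
```

```text
t 12.25 p [588.74 136.01 143.69] yaw x 89.75 zax [-0. -0. -1.] F [ 0.64  0.15 -5.  ] T [-0.115  0.007  0.042] g 0.277
```

View pics/c8.png

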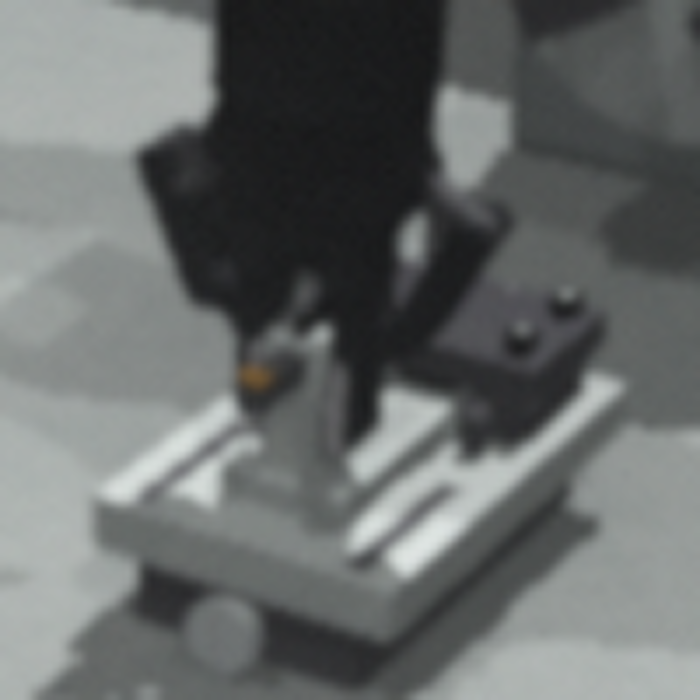

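move_arm(series=[[[1,0,0.1],0,0.1],[[3,0,0.2],0,0.1],[[5,0,0.3],0,0.1],[[7,0,0.3],0,0.1],[[8,0,0.3],0,0.1],[[8,0,0.3],0,0.1]])

```text
time_s: 13.05
eef_pos: [588.8, 144.1, 143.4]
ee_rot: [0.0, 0.709, 0.706, 0.0]
force: [-1.0, 0.5, -4.7]
grip_width: 0.273
```

move_arm(series=[[[1,0,0],0,0.1],[[2,0,0],0,0.1],[[3.5,0,0],0,0.1],[[5,0,0],0,0.1],[[6,0,0],0,0.1],[[6,0,0],0,0.1]])

```text
time_s: 13.8
eef_pos: [588.8, 150.1, 143.4]
ee_rot: [0.0, 0.709, 0.706, 0.0]
force: [-0.2, 0.5, -5.2]
grip_width: 0.275
```

move_arm(series=[[[1,0,0],0,0.1],[[2.5,0,0],0,0.1],[[4,0,0],0,0.1],[[5,0,0],0,0.1],[[5,0,0],0,0.1]])

```text
time_s: 14.42
eef_pos: [588.8, 155.1, 143.4]
ee_rot: [-0.0, 0.709, 0.706, -0.0]
force: [0.3, 1.2, -5.4]
grip_width: 0.277
```

move_arm(series=[[[1,0,0],0,0.1],[[2.5,0,0],0,0.1],[[4,0,0],0,0.1],[[4.5,0,0],0,0.1],[[4.5,0,0],0,0.1]])

```text
time_s: 15.05
eef_pos: [588.8, 159.5, 143.4]
ee_rot: [0.0, 0.709, 0.706, 0.0]
force: [-0.4, 0.4, -5.5]
grip_width: 0.279
```

Run:
```python
from h import *
st(); cap('scene','s8'); crop('s8',260,80,360,180,7,'c9')
```

```text
t 15.05 p [588.84 159.54 143.4 ] yaw x 89.75 zax [ 0. -0. -1.] F [-0.4   0.36 -5.5 ] T [-0.057  0.006  0.017] g 0.279
```

View pics/c9.png

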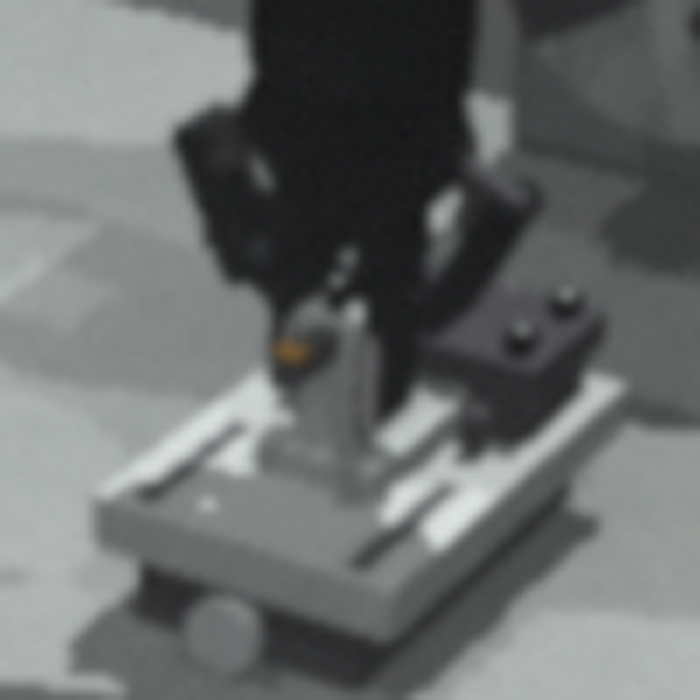

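move_arm(series=[[[0.5,0,0],0,0.1],[[1,0,0],0,0.1],[[1.5,0,0],0,0.1],[[1.5,0,0],0,0.1]])

```text
time_s: 15.6
eef_pos: [588.8, 161.1, 143.4]
ee_rot: [0.0, 0.709, 0.706, -0.0]
force: [-0.6, 0.5, -5.5]
grip_width: 0.275
```

move_arm(series=[[[0.5,0,0],0,0.1],[[1,0,0],0,0.1],[[1.5,0,0],0,0.1],[[1.5,0,0],0,0.1]])

```text
time_s: 16.1
eef_pos: [588.9, 162.5, 143.4]
ee_rot: [0.0, 0.709, 0.706, -0.0]
force: [-0.7, -0.4, -4.9]
grip_width: 0.274
```

move_arm(series=[[[0.5,0,0],0,0.1],[[1,0,0],0,0.1],[[1.5,0,0],0,0.1],[[1.5,0,0],0,0.1]])

```text
time_s: 16.6
eef_pos: [588.9, 164.1, 143.4]
ee_rot: [-0.0, 0.709, 0.706, 0.0]
force: [1.0, -0.2, -5.7]
grip_width: 0.275
```

move_arm(series=[[[0.5,0,0],0,0.1],[[1,0,0],0,0.1],[[1.5,0,0],0,0.1],[[1.5,0,0],0,0.1]])

```text
time_s: 17.1
eef_pos: [588.9, 165.1, 143.4]
ee_rot: [0.0, 0.709, 0.706, -0.0]
force: [-0.4, -4.8, -3.9]
grip_width: 0.275
```

move_arm(series=[[[0.3,0,0],0,0.1],[[0.5,0,0],0,0.1],[[0.5,0,0],0,0.1]], force=80)

```text
time_s: 17.48
eef_pos: [588.9, 165.5, 143.4]
ee_rot: [0.0, 0.709, 0.706, -0.0]
force: [-0.5, -7.8, -4.7]
grip_width: 0.272
```

Run:
```python
from h import *
st()
```

```text
t 17.475 p [588.92 165.53 143.43] yaw x 89.75 zax [-1.e-04 -9.e-04 -1.e+00] F [-0.52 -7.81 -4.68] T [-1.233  0.108 -0.022] g 0.272
```

move_arm(series=[[[0.2,0,0],0,0.1],[[0.35,0,0],0,0.1],[[0.35,0,0],0,0.1]])

```text
time_s: 17.85
eef_pos: [588.9, 165.7, 143.4]
ee_rot: [0.0, 0.709, 0.706, -0.0]
force: [-0.4, -6.5, -3.6]
grip_width: 0.271
```

move_arm(series=[[[0.2,0,0],0,0.1],[[0.3,0,0],0,0.1]])

```text
time_s: 18.1
eef_pos: [589.0, 165.9, 143.5]
ee_rot: [0.0, 0.709, 0.706, -0.001]
force: [-0.6, -8.5, -3.8]
grip_width: 0.27
```

move_arm(series=[[[0,0,0],0,0.1]])

```text
time_s: 18.23
eef_pos: [588.9, 165.9, 143.5]
ee_rot: [0.0, 0.709, 0.706, -0.001]
force: [-1.1, -8.4, -4.1]
grip_width: 0.273
```

move_arm(series=[[[0,0,0],0,0.1]])

```text
time_s: 18.35
eef_pos: [589.0, 165.9, 143.5]
ee_rot: [0.0, 0.709, 0.706, -0.001]
force: [-1.4, -8.2, -3.7]
grip_width: 0.269
```

move_arm(series=[[[0.3,0,0],0,0.1],[[0.5,0,0],0,0.1]])

```text
time_s: 18.6
eef_pos: [589.0, 166.1, 143.5]
ee_rot: [0.001, 0.709, 0.706, -0.001]
force: [-1.1, -10.4, -2.5]
grip_width: 0.272
```

move_arm(series=[[[0,0,0],0,0.1]])

```text
time_s: 18.73
eef_pos: [589.0, 166.1, 143.5]
ee_rot: [0.001, 0.709, 0.706, -0.001]
force: [-1.6, -10.3, -2.6]
grip_width: 0.268
```

move_arm(series=[[[0,0,0],0,0.1]])

```text
time_s: 18.85
eef_pos: [589.0, 166.1, 143.5]
ee_rot: [0.001, 0.709, 0.706, -0.001]
force: [-1.9, -9.4, -2.3]
grip_width: 0.271
```

move_arm(series=[[[0.15,0,-0.1],0,0.1],[[0.35,0,-0.1],0,0.1],[[0.35,0,-0.1],0,0.1],[[0.35,0,-0.1],0,0.1]])

```text
time_s: 19.35
eef_pos: [589.0, 166.3, 143.6]
ee_rot: [0.001, 0.709, 0.706, -0.001]
force: [-1.0, -10.6, -3.1]
grip_width: 0.274
```

move_arm(series=[[[0,0,0],0,0.1],[[0,0,0],0,0.1],[[0,0,0],0,0.1],[[0,0,0],0,0.1]])

```text
time_s: 19.85
eef_pos: [589.0, 166.3, 143.6]
ee_rot: [0.001, 0.709, 0.706, -0.001]
force: [-1.6, -10.1, -3.7]
grip_width: 0.272
```

Run:
```python
from h import *
st(); cap('scene','s9'); crop('s9',260,80,360,180,7,'c10'); st()
```

```text
t 19.85 p [588.97 166.34 143.58] yaw x 89.74 zax [-3.0e-04 -2.2e-03 -1.0e+00] F [ -1.6  -10.14  -3.71] T [-1.897  0.202  0.053] g 0.272
t 19.9 p [588.98 166.34 143.56] yaw x 89.74 zax [-4.0e-04 -2.2e-03 -1.0e+00] F [-1.91 -9.73 -2.97] T [-1.89   0.213  0.07 ] g 0.272
```

View pics/c10.png

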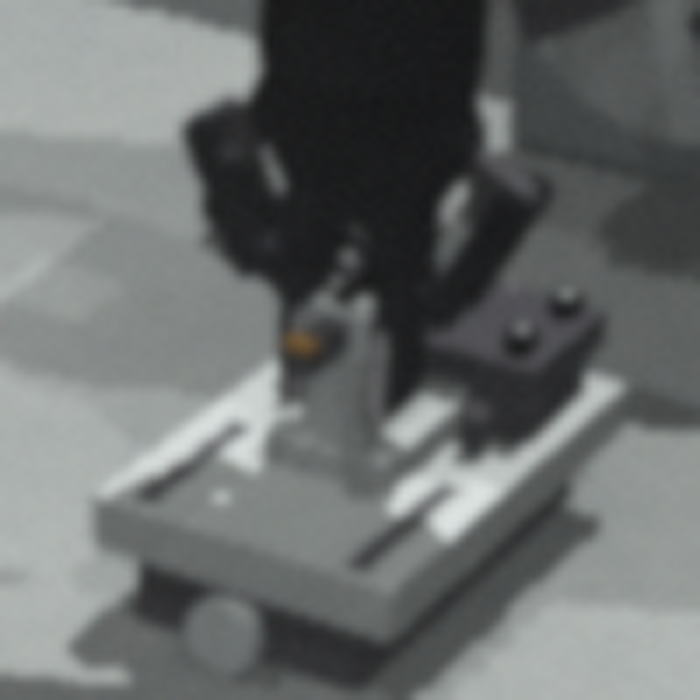

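move_arm(series=[[[0.15,0,-0.05],0,0.1],[[0.3,0,-0.1],0,0.1],[[0.3,0,-0.1],0,0.1]])

```text
time_s: 20.27
eef_pos: [589.0, 166.5, 143.6]
ee_rot: [0.001, 0.709, 0.706, -0.001]
force: [-2.0, -11.8, -3.6]
grip_width: 0.271
```

move_arm(series=[[[0,0,0],0,0.1],[[0,0,0],0,0.1]])

```text
time_s: 20.52
eef_pos: [589.0, 166.5, 143.6]
ee_rot: [0.001, 0.709, 0.706, -0.001]
force: [-1.1, -10.7, -3.8]
grip_width: 0.267
```

move_arm(series=[[[0,0,0],0,0.1],[[0,0,0],0,0.1],[[0,0,0],0,0.1]])

```text
time_s: 20.9
eef_pos: [589.0, 166.5, 143.6]
ee_rot: [0.001, 0.709, 0.706, -0.001]
force: [-1.5, -11.5, -3.3]
grip_width: 0.27
```

move_arm(series=[[[-0.3,0,0],0,0.1],[[-0.7,0,0],0,0.1],[[-1.1,0,0],0,0.1],[[-1.5,0,0],0,0.1],[[-1.5,0,0],0,0.1],[[-1.5,0,0],0,0.1]])

```text
time_s: 21.65
eef_pos: [588.9, 165.7, 143.5]
ee_rot: [0.0, 0.709, 0.706, -0.001]
force: [-1.1, -6.9, -3.9]
grip_width: 0.27
```

Run:
```python
from h import *
st()
```

```text
t 21.65 p [588.93 165.67 143.51] yaw x 89.74 zax [-2.0e-04 -1.2e-03 -1.0e+00] F [-1.13 -6.88 -3.93] T [-1.338  0.082 -0.049] g 0.27
```

move_arm(series=[[[-0.4,0,0],0,0.1],[[-0.8,0,0],0,0.1],[[-1.1,0,0],0,0.1],[[-1.1,0,0],0,0.1]])

```text
time_s: 22.15
eef_pos: [588.9, 165.1, 143.5]
ee_rot: [0.0, 0.709, 0.706, -0.0]
force: [0.0, -5.0, -5.2]
grip_width: 0.267
```

move_arm(series=[[[0,0,0.2],0,0.1],[[0,0,0.4],0,0.1],[[0,0,0.4],0,0.1]])

```text
time_s: 22.52
eef_pos: [588.9, 165.2, 143.4]
ee_rot: [0.0, 0.709, 0.706, 0.0]
force: [-1.1, -4.3, -3.7]
grip_width: 0.273
```

move_arm(series=[[[-0.2,0,0.2],0,0.1],[[-0.2,0,0.4],0,0.1],[[-0.2,0,0.4],0,0.1]])

```text
time_s: 22.9
eef_pos: [588.9, 165.0, 143.2]
ee_rot: [0.0, 0.709, 0.706, 0.0]
force: [-0.9, -5.3, -2.2]
grip_width: 0.27
```

Run:
```python
from h import *
st()
```

```text
t 22.9 p [588.93 165.05 143.21] yaw x 89.75 zax [ 3.e-04  1.e-04 -1.e+00] F [-0.95 -5.31 -2.2 ] T [-0.784  0.244  0.031] g 0.27
```

move_arm(series=[[[-0.2,0,0.2],0,0.1],[[-0.2,0,0.3],0,0.1],[[-0.2,0,0.3],0,0.1]])

```text
time_s: 23.28
eef_pos: [588.9, 165.1, 143.2]
ee_rot: [0.0, 0.709, 0.706, 0.0]
force: [-4.4, -3.3, 5.8]
grip_width: 0.269
```

move_arm(series=[[[0,0,-0.3],0,0.1],[[0,0,-0.5],0,0.1],[[0,0,-0.5],0,0.1]])

```text
time_s: 23.65
eef_pos: [588.9, 165.0, 143.2]
ee_rot: [0.0, 0.709, 0.706, 0.0]
force: [-2.6, -0.9, 5.0]
grip_width: 0.27
```

move_arm(series=[[[0,0,-0.2],0,0.1],[[0,0,-0.3],0,0.1]], force=20)

```text
time_s: 23.9
eef_pos: [589.0, 164.9, 143.2]
ee_rot: [0.0, 0.709, 0.706, 0.0]
force: [-1.1, -1.4, 1.1]
grip_width: 0.268
```

move_arm(series=[[[0,0,0],0,0.3],[[0,0,0],0,0.33],[[0,0,0],0,0.36],[[0,0,0],0,0.4],[[0,0,0],0,0.5],[[0,0,0],0,0.5]])

```text
time_s: 24.65
eef_pos: [588.9, 164.9, 143.3]
ee_rot: [0.0, 0.709, 0.706, 0.0]
force: [0.3, 0.3, 0.6]
grip_width: 0.5
```

Run:
```python
from h import *
st(); cap('scene','s10'); crop('s10',260,80,360,180,7,'c11')
```

```text
t 24.65 p [588.88 164.85 143.32] yaw x 89.75 zax [ 1.e-04  1.e-04 -1.e+00] F [0.28 0.32 0.59] T [-0.031 -0.01  -0.031] g 0.5
```

View pics/c11.png

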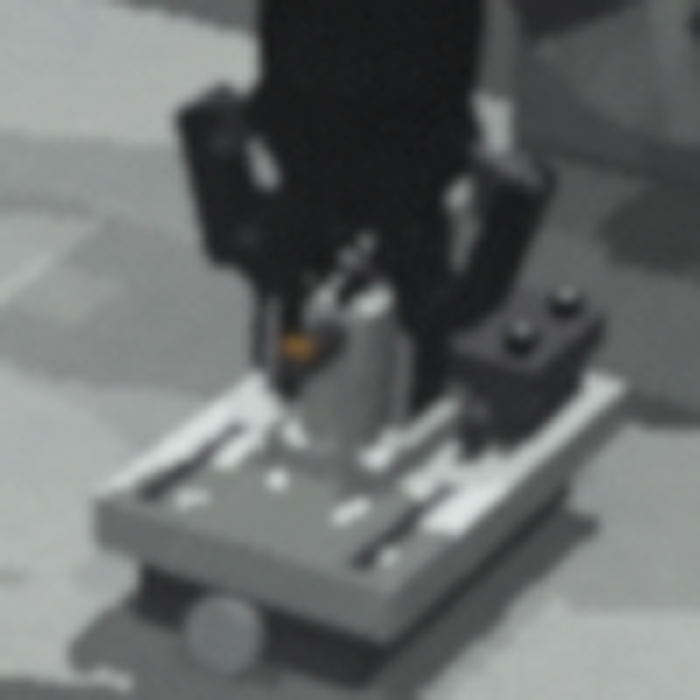

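move_arm(series=[[[0,0,-3],0,0.6],[[0,0,-12],0,0.65],[[0,0,-28],0,0.65],[[0,0,-48],0,0.65],[[0,0,-70],0,0.65],[[0,0,-92],0,0.65],[[0,0,-112],0,0.65],[[0,0,-128],0,0.65],[[0,0,-137],0,0.65],[[0,0,-140],0,0.65]])

```text
time_s: 25.95
eef_pos: [588.9, 164.8, 283.7]
ee_rot: [0.0, 0.709, 0.706, 0.0]
force: [-0.0, -0.0, -0.5]
grip_width: 0.646
```

move_arm(series=[[[-10,-10,0],0,0.65],[[-40,-30,0],0,0.65],[[-80,-60,0],0,0.65],[[-120,-90,0],0,0.65],[[-160,-120,0],0,0.65],[[-200,-150,0],0,0.65],[[-240,-180,0],0,0.65],[[-270,-200,0],0,0.65],[[-280,-210,0],0,0.65],[[-280,-210,0],0,0.65]])

```text
time_s: 27.2
eef_pos: [377.5, -114.2, 283.2]
ee_rot: [-0.0, 0.709, 0.705, 0.0]
force: [1.0, 0.0, 0.7]
grip_width: 0.65
```

Run:
```python
from h import *
st(); cap('scene','s11'); cap('top','t11'); crop('s11',260,80,360,180,7,'c12');crop('t11',75,150,195,235,6.5,'c13')
```

```text
t 27.2 p [ 377.55 -114.25  283.18] yaw x 89.68 zax [-2.e-04  4.e-04 -1.e+00] F [1.02 0.01 0.75] T [ 0.026 -0.022  0.03 ] g 0.65
```

View pics/c12.png

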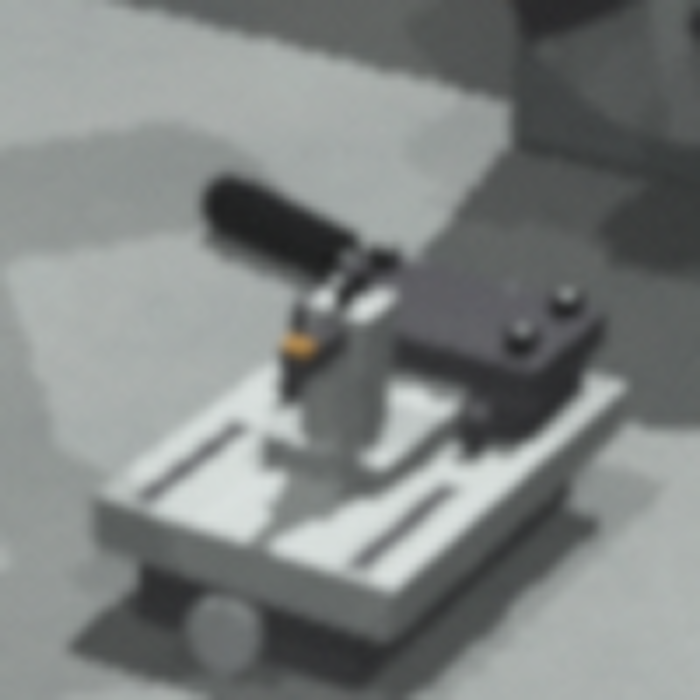

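View pics/c13.png

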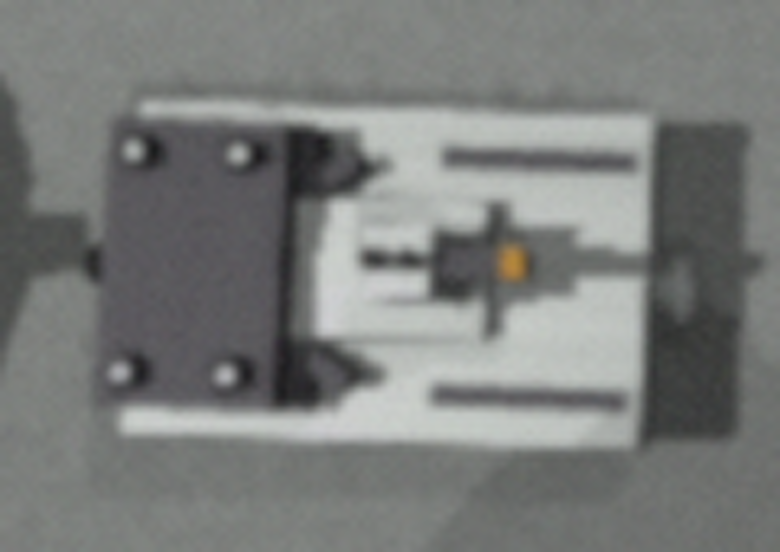

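View pics/t11.png

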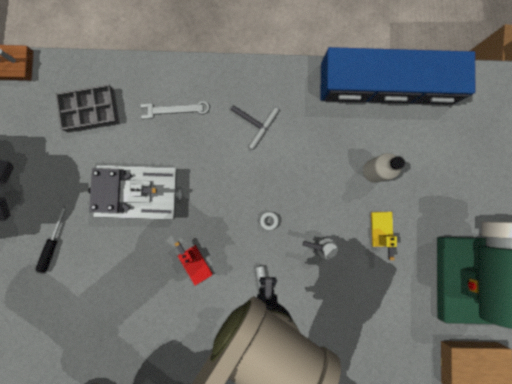

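Run:
```python
from h import *
B=lambda x,y,z:cp('t11',75,150,6.5,x,y,z)
a,b=B(490,203,62),B(486,340,62);print(a,b,np.linalg.norm(a-b),(a+b)/2)
print(B(358,200,62),B(487,203,62))
for uv in [(140,186),(140,198),(148,176+8),]: print(pt('t11',*uv))
d=np.load('pics/t11.npy')
P=np.array([[pt('t11',u,v) for u in range(126,150)] for v in range(180,205)])
m=(abs(P[...,2]-62)<5)
print(m.sum()); q=P[m]; A=np.c_[q[:,:2]-q[:,:2].mean(0),np.ones(len(q))]; print(np.linalg.lstsq(A,q[:,2],rcond=None)[0])
```

```text
[613.82094635 149.8359695   62.        ] [565.52282602 149.13283005  62.        ] 48.30323832226342 [589.67188619 149.48439977  62.        ]
[613.65740241 196.21260105  62.        ] [613.79311958 150.88957034  62.        ]
[597.70584692 155.7117187  115.43776397]
[573.88392233 171.15864532  60.76839765]
[606.38792561 154.05885467  61.76266725]
318
[7.47820656e-03 5.17251267e-04 6.15529305e+01]
```

Run:
```python
from h import *
print(ctrl.finish_job())
```

```text
the job is handed in; nothing more can be done
None
```

The steel holder is loaded nose first under the lip and resting against the sprung stop, and I handed the job in at about 27 s.

- **Placing and stop:** I gripped the holder by its post and set it on the plate about 32 mm outside the lip. I slid it in with almost no load on the plate and met the stop about 17 mm inside the lip edge.
- **Press:** I built the press up in small steps. The wrist read 9.4–11.8 N for about 2.4 s, from the 18.6 s reading to 20.9 s, and 11.8 N was the highest reading. That is longer than the half second asked. Plate friction probably took 1–2 N, so I estimate 8.5–10.5 N on the stop itself.
- **Release:** I eased back to roughly 4 N of spring compression, seated the foot on the plate and opened the fingers. The arm then moved clear, with only sensor noise on the wrist.

**Last checks:**
- **Position:** The top camera puts the rear edge of the foot at y ≈ 149.5 mm. The robot's own position gives 149, so the holder did not spring back.
- **Seating:** The foot is centred and square to within about 1°. Its top is about 61.6 mm high against 62 nominal, and flat within the noise.
- **Bystanders:** The bystanders and look-alikes look unmoved in the last top picture. I compared them by eye only.

Contact with the stop after release can't be seen under the lip; I infer it from the unchanged position. Pressing down to seat the foot gave up to about 5 N of unexplained sideways force, which dropped to noise level once the fingers opened.

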